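# Present the negative carrier at the shelf end

## Task

So that the negative carrier can be found by its edge in the dark, push the flat metal carrier on the low shelf snug against the shelf's back rail and along it towards the open end, until about a third of its length sticks out past the end, square with the rail. Only push it with the fingertips: never lift, tip or drop it, do not pick anything up, and leave everything else where it stands.

Things in the scene. Friction and masses are not known exactly. Their poses are not given: they have to be found in the camera images.
- shelf: Low fixed riser shelf, brown wooden deck 140 mm (x) by 400 mm (y), deck top 60 mm above the table. Origin under its centre at table height; z up. A dark rail 10 mm thick rises 14 mm above the deck along its whole +x edge (the rail's inner face is at x = +60 mm); a like stop stands at the -y end (inner face at y = -190 mm). The +y end (deck edge at y = +200 mm) and the -x side (deck edge at x = -70 mm) are open. The shelf's yaw varies; +x points roughly away from the robot.
- carrier_mid (a point): Centre (half-way up) of the negative carrier: flat rectangular aluminium plate 90 mm (x) by 140 mm (y) by 6 mm thick with a dark window in the middle, about 0.2 kg, loose on the shelf's deck, whole on the deck and a little clear of the rail at the start. Its long axis y runs roughly along the shelf's y. Too wide to be gripped flat. It tips off if half of it passes the end.
- carrier: The same carrier; origin under its centre, same axes.
- film_can: small black film can with a grey lid, 32 mm across, 51 mm tall, standing on the shelf's deck near the end stop; origin under its centre; leave it alone
- loupe: black waisted focusing loupe, 54 mm across, 55 mm tall, on the table in front of the shelf (robot side); origin under its centre; leave it alone
- reel: white film reel, two 90 mm discs on a hub, 43 mm tall, on the table beyond the shelf's open end; origin under its centre; leave it alone
- bottle: brown bottle, 72 mm across, 190 mm tall, on the table to one side; origin under its centre; leave it alone
- beaker: white open beaker, 80 mm across, 110 mm tall, on the table to one side; origin under its centre; leave it alone
- tank: black open developing tank, 100 mm across, 115 mm tall, on the table to one side; origin under its centre; leave it alone
- brush: dusting brush lying on the table to the robot's right (-y side); origin under its middle; leave it alone
Things that resemble listed ones, but are neither listed nor needed, are in the scene too. What is meant by the carrier is not orange, and is the smaller of those in its own colour.

How it is judged:
By the outcome, as a careful person would: the job done as asked, in the order asked, and still so for the second after the job is handed in, with the robot touching nothing.
It also fails if it takes over 58 s, if anything falls off the work surface, if the arm or the gripper's body presses on something with over 40 N, if the wrist force passes 120 N, or if a joint passes its speed limit or range.

## Robot

A 6-joint arm with a two-finger parallel gripper is mounted at the origin on the work surface. World frame = base frame: x ahead of the robot, y to its left, z up, the work surface at z = 0. Lengths are in m, angles in rad, forces in N, time in s.
With the tool pointing down it reaches from about 0.35 to 0.875 m from the base axis. Payload 4.2 kg.
Tool frame: the origin (TCP) lies on the centre line of the jaws, within the pads' length; the fingertips stand 19 mm ahead of it and the grasp point (between the pads) is the TCP; z points along the fingers, y is the direction in which the jaws open and shut (so a half turn about z gives the same grasp; the last joint's range is limited). The gripper opens to 87 mm and grips with 3 to 60 N. Pads are 19 mm wide; open, the fingers measure 117 mm over their backs; the gripper's body (75 mm by 190 mm) begins 51 mm behind the grasp point.
Start: joints at [-1.037, 0.385, 0.008, 0, -1.194, -0.259], TCP at [0.17, -0.602, 0.242] pointing down, gripper open.
Joint ranges: [-3.14, 3.14], [-1.21, 2.06], [-1.07, 1.41], [-3.16, 2.05], [-2.99, -0.16], [-3.1, 3.1]. Speed limits (rad/s): [2.79, 2.79, 3.14, 3.14, 3.14, 3.14].

## Interface

Orientations are given as a rotation vector (axis times angle).
In Python, from cell import read_state, optics, manip gives the robot as it stands.
- The arm moves only by the tool move_arm, never from a script. Its argument "steps" is a list of rows, each a list of 5 numbers: the finger opening in mm, from 0 to 87, then the shift along the tool's x, y, z in mm, then the turn about the tool's z in degrees. A call has 1 to 5 rows; each row shifts and turns the pose as measured when the row begins, along the tool's axes as they then stand; what a row does not reach is not made up. A row lasts 1/10 s, in which the tool goes at most 50 mm and 8.59 degrees, less where a joint would pass 70% of its speed; a pose out of reach is approached as far as the arm can. A call with a gripper value outside its range is refused whole. The fingers move at their own pace and stop on an object; "squeeze" is the grip in N (left out, the last holds). Time passes only in rows, so rows that do not move let the fingers close. It gives the time, the measured TCP pose, the force and the opening at its end, in the units of the state.
- read_state(): the state, without advancing time (a new reading comes with each control period).
- optics.snapshot(name): name is "scene" or "top" or "wrist"; returns the picture (400x640x3 uint8, blue, green, red); there is no depth.
- optics.get_calibration(name): a dict with "vfov" (degrees; the focal length in pixels is half the picture's height over the tangent of half this angle, whatever the lens; pixels are square), "cx", "cy" (the principal point, pixels), "R" (3x3) and "t" (3): a world point X has camera coordinates R X + t. Camera axes: x right, y down, z forward; pixel columns grow to the right and rows downward; lengths in m; the calibration is good to about 2 mm. A picture is of the moment at which its call begins: read the wrist's pose just before it. get_calibration takes no time and is no camera call; for the wrist camera it gives the pose at the moment of the call.
- manip.job_done(): hands the job in, once; it reports no verdict.
The state is a dict: "clock": time; "joint_pos": joint angles; "qd": joint speeds; "joint_efforts": joint torques, N m; "tool_pos": TCP position; "ee_rot": TCP orientation; "wrist_force": force on the tool from outside, world axes, zero at the start; "torque": the same for the moment, N m; "finger_gap": opening from 0.0 (shut) to 1.0 (fully open).
Only numpy, scipy, OpenCV 4.12 (cv2) and the standard library are available. Lean on these libraries where they do the work, as an engineer would, in place of code of your own. Each camera call takes 0.05 s, during which the arm holds its last target. There are 200 camera calls.

## Working session

There is one attempt and no reset: what is moved stays moved. The work goes in short steps, Python scripts to look and compute and a tool call to move; the robot and the scene stay as the last step left them, time stands still between calls to the robot, and variables do not carry over. Pictures are saved under pics/ and viewed, on a budget of 10 in all, crops included, one or two more only if the job needs it, and the job is handed in when it is done.

Besides the shell and the picture viewer there is one more tool, called after "Call:" as a command line: name --pt "numbers of a row" for each row, then --argument value for the rest. move_arm: Moves the arm, as the interface text tells. Its arguments: {"type":"object","properties":{"steps":{"type":"array","items":{"type":"array","items":{"type":"number"}}},"squeeze":{"type":"number"}},"required":["steps"]}

```bash
mkdir -p pics; ls
python3 - <<'E'
from cell import read_state, optics, manip
import cv2, numpy as np
for n in ("top","scene"):
    im=optics.snapshot(n); cv2.imwrite(f"pics/{n}0.png",im)
    c=optics.get_calibration(n); print(n,c)
s=read_state(); print(s)
E
```

```text
pics
top {'vfov': 56.05569770940505, 'cx': 326.3010419228188, 'cy': 198.1899179859438, 'R': array([[ 2.04048069e-02, -9.99791638e-01,  5.69927943e-04],
       [-9.93556646e-01, -2.03411147e-02, -1.11496320e-01],
       [ 1.11484681e-01,  1.70880518e-03, -9.93764683e-01]]), 't': array([0.01657199, 0.5446547 , 1.09499446])}
scene {'vfov': 54.53054775409748, 'cx': 320.98046972063776, 'cy': 192.44409686245652, 'R': array([[ 0.69607951,  0.71784102, -0.01332639],
       [ 0.50577271, -0.50344504, -0.70052628],
       [-0.5095756 ,  0.48088186, -0.71350217]]), 't': array([-0.36204321, -0.21017289,  1.48917172])}
{'clock': 0.1, 'joint_pos': array([-1.03741393e+00,  3.85447872e-01,  6.77801457e-03, -4.13617323e-04,
       -1.19401676e+00, -2.58581059e-01]), 'qd': array([-1.76336203e-03, -1.16538067e-03,  4.47373097e-03,  1.89272143e-03,
        2.03858666e-03, -7.48007050e-05]), 'joint_efforts': array([-5.40230085e-04, -3.91690779e+01,  1.87933391e+01,  4.23187226e+00,
        1.34614098e-02, -7.91255616e-05]), 'tool_pos': array([ 0.1694628 , -0.60106843,  0.2405974 ]), 'ee_rot': array([ 4.30011208e-01, -3.11164484e+00, -2.97207891e-03]), 'wrist_force': array([ 0.13589712, -0.03872132, -0.42338508]), 'torque': array([ 0.05769255, -0.01176554, -0.00564918]), 'finger_gap': 0.9987538989728431}
```

View pics/top0.png

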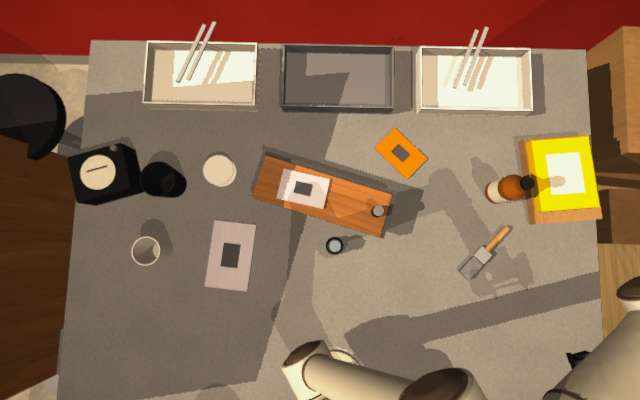

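View pics/scene0.png

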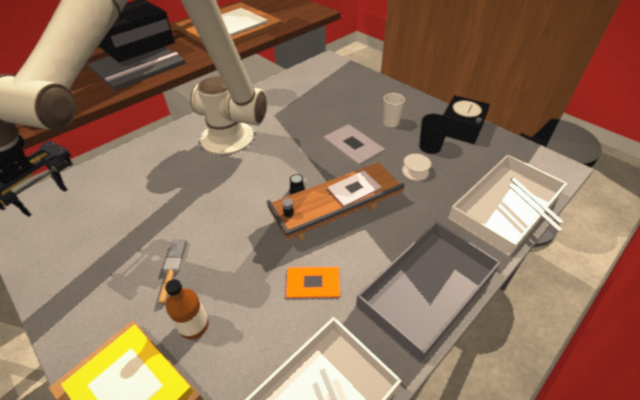

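Three plates look alike in the top view. The one on the shelf at (303,188) is silver and the smaller of its colour. There is a larger silver one on the table at (231,255) and an orange one on the table at (401,153). The shelf plate fits the description, so I'll confirm it in an enlarged crop.

Run:
```python
import cv2
im=cv2.imread("pics/top0.png")[140:250,240:400]
cv2.imwrite("pics/crop0.png",cv2.resize(im,None,fx=5,fy=5,interpolation=cv2.INTER_CUBIC))
```

```text
(no output)
```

View pics/crop0.png

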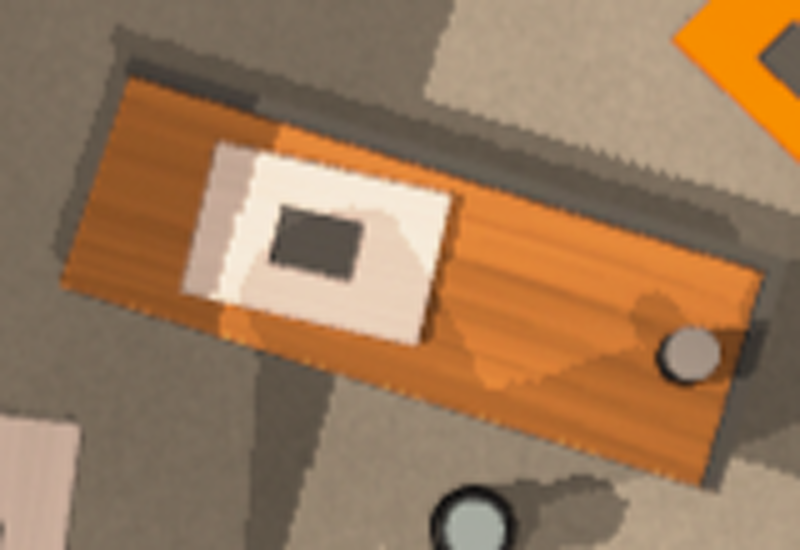

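The crop shows a silver plate with a dark window lying on the shelf deck, with corners in the crop at (218,143), (452,195), (420,345) and (183,293). That is the carrier. I'll compute positions next.

```bash
cat > h.py <<'E'
from cell import read_state, optics, manip
import cv2, numpy as np
from scipy.spatial.transform import Rotation as Ro
def ray(cal,uv,z):
    f=200/np.tan(np.radians(cal["vfov"]/2))
    R,t=np.array(cal["R"]),np.array(cal["t"])
    o=-R.T@t; d=R.T@np.array([(uv[0]-cal["cx"])/f,(uv[1]-cal["cy"])/f,1])
    return o+d*(z-o[2])/d[2]
def proj(cal,X):
    f=200/np.tan(np.radians(cal["vfov"]/2))
    c=np.array(cal["R"])@X+cal["t"]; return f*c[:2]/c[2]+[cal["cx"],cal["cy"]]
E
python3 - <<'E'
from h import *
cal=optics.get_calibration("top")
P=lambda u,v,z: ray(cal,((u+.5)/5-.5+240,(v+.5)/5-.5+140),z)[:2]
far=P(130,78,.06); near=P(62,287,.06); nr=P(715,490,.06); nrs=P(698,485,.06); fr=P(762,272,.06)
print(far,near,nr,nrs,fr)
print("len",np.linalg.norm(nr-near),"w",np.linalg.norm(far-near))
d=near-nr; print("yaw shelf",np.degrees(np.arctan2(-d[0],d[1]))); d=far-fr; print(np.degrees(np.arctan2(-d[0],d[1])),np.linalg.norm(d))
C=np.array([P(*c,.066) for c in ((218,143),(452,195),(420,345),(183,293))]); print(C,C.mean(0))
for i in range(4): print(np.linalg.norm(C[i]-C[i-1]))
for d in (C[0]-C[1],C[3]-C[2]): print("yaw",np.degrees(np.arctan2(-d[0],d[1])))
print("can",P(690,353,.111)); print("loupe",P(473,525,.055));print("reel",ray(cal,(219,169),.043))
s=read_state(); print(Ro.from_rotvec(s["ee_rot"]).as_matrix())
E
```

```text
[0.6649832  0.20953451] [0.53994333 0.24442082] [ 0.42991116 -0.136946  ] [ 0.43257936 -0.1271324 ] [ 0.55712525 -0.1639257 ]
len 0.3969228248925562 w 0.12981533946974919
yaw shelf -16.093938807371053
-16.10909031997469 0.3887233825376334
[[0.62592686 0.15554379]
 [0.59793454 0.01802259]
 [0.50977285 0.03482836]
 [0.53721103 0.17290685]] [0.56771132 0.0953254 ]
0.09039897100716288
0.1403411828014058
0.08974919483096479
0.1407782725892441
yaw -11.505325209749909
yaw -11.239086916223824
can [ 0.50460386 -0.11519646]
loupe [0.40698626 0.00208178]
reel [0.62396746 0.34996487 0.043     ]
[[-9.62520471e-01 -2.71208306e-01 -6.29921966e-04]
 [-2.71209014e-01  9.62518751e-01  1.82324111e-03]
 [ 1.11833571e-04  1.92574741e-03 -9.99998139e-01]]
```

```bash
cat >> h.py <<'E'
O=np.array([.5521,.0345]); YAW=np.radians(-16.1)
ex=np.array([np.cos(YAW),np.sin(YAW)]); ey=np.array([-ex[1],ex[0]])
def S(p): d=np.asarray(p)[:2]-O; return np.array([d@ex,d@ey])*1000
def W(x,y): return O+(x*ex+y*ey)/1000
def go(x,y,z,rel=None):
    "shift in tool axes (mm) to shelf-frame x,y mm, TCP height z mm; rel: wanted angle of tool y from shelf y, deg"
    s=read_state(); R=Ro.from_rotvec(s["ee_rot"]).as_matrix()
    d=R.T@(np.r_[W(x,y),z/1000]-s["tool_pos"])*1000
    a=np.degrees(np.arctan2(R[1,1],R[0,1])-YAW)-90
    print("t",s["clock"],"shelf",S(s["tool_pos"]).round(1),"z",(s["tool_pos"][2]*1000).round(1),"rel",a.round(2),"tilt",R[:,2].round(4),"F",s["wrist_force"].round(1),"q6",s["joint_pos"][5].round(2))
    print("shift",d.round(1),"turn about tool z",None if rel is None else ((a-rel+180)%360-180).round(2))
E
echo
```

Call:
move_arm --pt "87 0 0 0 8" --pt "87 0 0 0 8" --pt "87 0 0 0 8" --pt "87 0 0 0 8" --pt "87 0 0 0 0"

```text
clock: 0.6
tool_pos: [0.169, -0.5995, 0.2372]
ee_rot: [-0.478, -3.101, -0.012]
wrist_force: [-0.0, 0.3, -0.5]
finger_gap: 1.002
```

```bash
python3 -c "
from h import *
go(-85,63,240,0)"
```

```text
t 0.6 shelf [-192.3 -715.4] z 237.2 rel -1.41 tilt [-0.0028  0.0082 -1.    ] F [-0.   0.3 -0.5] q6 -0.84
shift [-88.1 780.8   2.2] turn about tool z -1.41
```

Call:
move_arm --pt "87 -5 49 0 -1.4" --pt "87 -5 49 0 0" --pt "87 -5 49 0 0" --pt "87 -5 49 0 0" --pt "87 -5 49 0 0"

```text
clock: 1.1
tool_pos: [0.2607, -0.3696, 0.2344]
ee_rot: [-0.427, -3.105, -0.016]
wrist_force: [1.8, 0.5, 1.4]
finger_gap: 1.0
```

Call:
move_arm --pt "87 -5 49 0 0" --pt "87 -5 49 0 0" --pt "87 -5 49 0 0" --pt "87 -5 49 0 0" --pt "87 -5 49 0 0"

```text
clock: 1.6
tool_pos: [0.3483, -0.1354, 0.2369]
ee_rot: [-0.403, -3.111, -0.017]
wrist_force: [0.5, -1.3, 0.7]
finger_gap: 0.999
```

```bash
python3 -c "
from h import *
go(-85,63,200,0)"
```

```text
t 1.6 shelf [-148.7 -219.8] z 236.9 rel 1.34 tilt [-0.0029  0.0112 -0.9999] F [ 0.5 -1.3  0.7] q6 -1.88
shift [-70.5 280.8  39.3] turn about tool z 1.34
```

Call:
move_arm --pt "87 -12 48 5 1.3" --pt "87 -12 48 5 0" --pt "87 -12 48 5 0" --pt "87 -12 48 5 0" --pt "87 -12 48 5 0"

```text
clock: 2.1
tool_pos: [0.4672, 0.084, 0.2168]
ee_rot: [0.405, 3.113, 0.021]
wrist_force: [0.9, -0.3, 0.2]
finger_gap: 0.999
```

Call:
move_arm --pt "87 -5 30 5 0" --pt "87 0 0 0 0"

```text
clock: 2.3
tool_pos: [0.4822, 0.1178, 0.2108]
ee_rot: [0.385, 3.116, 0.02]
wrist_force: [-0.1, 0.4, -0.9]
finger_gap: 1.0
```

```bash
python3 -c "
from h import *
go(-85,63,82,0)
im=optics.snapshot('wrist'); cv2.imwrite('pics/w1.png',im)
cal=optics.get_calibration('wrist')
for n,p in (('railend',(60,200,74)),('deckcorner',(-70,200,60)),('cc',(-1.9,62.7,66)),('railmid',(60,0,60))): print(n,proj(cal,np.r_[W(*p[:2]),p[2]/1000]).round(1))
"
```

```text
t 2.3 shelf [-90.3  60.6] z 210.8 rel 1.99 tilt [ 0.0037  0.0126 -0.9999] F [-0.1  0.4 -0.9] q6 -2.37
shift [ -5.3   0.5 128.8] turn about tool z 1.99
railend [452.4 340.3]
deckcorner [466.6 215. ]
cc [319.5 278.9]
railmid [257.6 327.2]
```

View pics/w1.png

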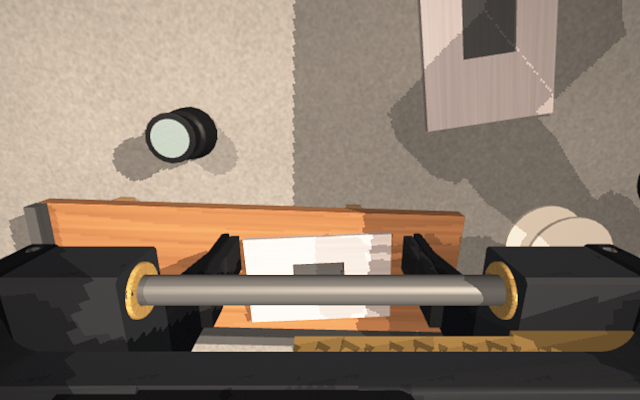

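Wrist view: shelf corner at (464,212) against the predicted (467,215), and carrier centre at about (318,278) against (320,279). The model holds. Descending in front of the deck edge.

Call:
move_arm --pt "87 3 0 30 2" --pt "87 0 0 35 0" --pt "87 0 0 30 0" --pt "87 0 0 10 0" --pt "87 0 0 0 0"

```text
clock: 2.85
tool_pos: [0.4784, 0.1155, 0.1055]
ee_rot: [0.432, 3.107, 0.023]
wrist_force: [-0.9, -0.1, -0.1]
finger_gap: 0.998
```

```bash
python3 -c "
from h import *
go(-80,63,81.5,0)"
```

```text
t 2.85 shelf [-93.3  57.4] z 105.5 rel 0.26 tilt [ 0.0069  0.0137 -0.9999] F [-0.9 -0.1 -0.1] q6 -2.4
shift [-13.2   5.2  24.1] turn about tool z 0.26
```

Call:
move_arm --pt "87 -5 5 13 0" --pt "87 -5 0 9 0" --pt "87 0 0 1 0" --pt "87 0 0 0 0"

```text
clock: 3.25
tool_pos: [0.4931, 0.1184, 0.0846]
ee_rot: [0.43, 3.101, 0.029]
wrist_force: [-0.3, 0.1, 0.9]
finger_gap: 1.003
```

```bash
python3 -c "
from h import *
go(-39.5,63,82,0)"
```

```text
t 3.25 shelf [-80.   64.2] z 84.6 rel 0.32 tilt [ 0.0136  0.0169 -0.9998] F [-0.3  0.1  0.9] q6 -2.39
shift [-40.4  -1.5   2.9] turn about tool z 0.32
```

Call:
move_arm --pt "87 -6 -1 2 0" --pt "87 -6 0 1 0.3" --pt "87 -5 0 0 0" --pt "87 -5 0 0 0" --pt "87 -5 0 0 0"

```text
clock: 3.75
tool_pos: [0.5211, 0.1099, 0.0829]
ee_rot: [0.437, 3.098, 0.031]
wrist_force: [-1.3, 0.3, 0.0]
finger_gap: 0.999
```

```bash
python3 -c "
from h import *
go(-39.5,63,82,0)"
```

```text
t 3.75 shelf [-50.7  63.8] z 82.9 rel 0.05 tilt [ 0.0153  0.0181 -0.9997] F [-1.3  0.3  0. ] q6 -2.35
shift [-11.1  -0.8   0.9] turn about tool z 0.05
```

Call:
move_arm --pt "87 -3 0 1 0" --pt "87 -3 0 0 0" --pt "87 -3 0 0 0" --pt "87 -2 0 0 0" --pt "87 -2 0 0 0"

```text
clock: 4.25
tool_pos: [0.5312, 0.1063, 0.0816]
ee_rot: [0.442, 3.106, 0.03]
wrist_force: [-9.4, 7.2, 7.4]
finger_gap: 0.999
```

```bash
python3 -c "
from h import *
go(-39.5,63,82,0)"
```

```text
t 4.25 shelf [-40.   63.2] z 81.6 rel -0.11 tilt [ 0.0071  0.0183 -0.9998] F [-9.4  7.2  7.4] q6 -2.33
shift [-0.5 -0.2 -0.4] turn about tool z -0.11
```

Contact with the rail: 9 N, and TCP x = -40 against the expected -39.5. Now I'll back off, lift and turn for the push along the rail.

Call:
move_arm --pt "87 5 0 0 0" --pt "87 12 0 -3 0" --pt "87 10 0 -20 0" --pt "87 0 0 -40 0" --pt "40 0 0 -10 0"

```text
clock: 4.75
tool_pos: [0.502, 0.1126, 0.1553]
ee_rot: [0.441, 3.107, 0.026]
wrist_force: [1.2, 0.5, 0.5]
finger_gap: 0.961
```

Call:
move_arm --pt "40 0 -40 0 -8.5" --pt "40 0 -30 0 -8.5" --pt "40 0 0 0 -8.5" --pt "40 0 0 0 -8.5" --pt "40 0 0 0 -8.5"

```text
clock: 5.25
tool_pos: [0.4857, 0.0429, 0.1573]
ee_rot: [-0.729, 3.037, 0.023]
wrist_force: [-0.7, -0.5, -0.1]
finger_gap: 0.539
```

Call:
move_arm --pt "40 0 0 0 -8.5" --pt "40 0 0 0 -8.5" --pt "40 0 0 0 -8.5" --pt "40 0 0 0 -8.5" --pt "40 0 0 0 -8.5"

```text
clock: 5.75
tool_pos: [0.4833, 0.0424, 0.1571]
ee_rot: [-1.788, 2.553, 0.009]
wrist_force: [-0.4, 0.6, -0.1]
finger_gap: 0.457
```

```bash
python3 -c "
from h import *
go(12,-40,110,90)
im=optics.snapshot('top'); cv2.imwrite('pics/t2.png',cv2.resize(im[130:250,200:400],None,fx=4,fy=4,interpolation=cv2.INTER_CUBIC))
"
```

```text
t 5.75 shelf [-68.3 -11.5] z 157.1 rel 86.11 tilt [ 0.0163  0.0188 -0.9997] F [-0.4  0.6 -0.1] q6 -0.76
shift [ 24.1 -81.6  47.2] turn about tool z -3.89
```

View pics/t2.png

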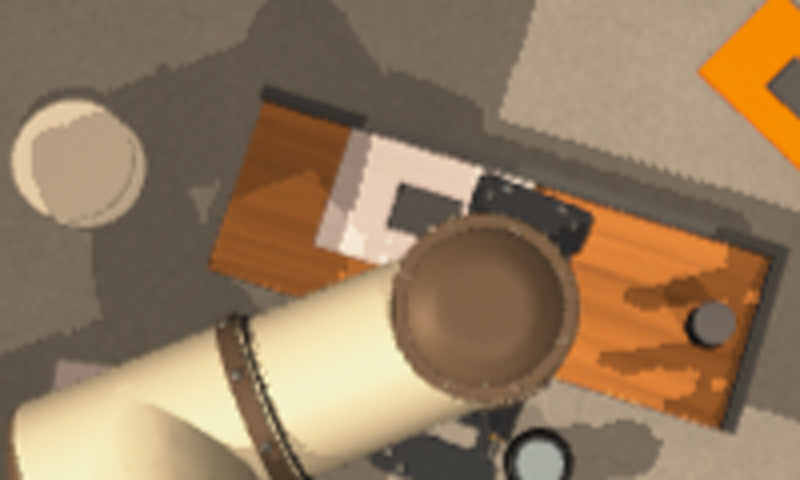

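The carrier now lies flush with the rail and square to it; its left corners are at crop (362,128) and (316,245). Moving behind its -y end.

Call:
move_arm --pt "40 13 -42 0 -3.9" --pt "40 12 -38 0 0" --pt "40 0 0 25 0" --pt "40 0 0 20 0" --pt "40 0 0 0 0"

```text
clock: 6.3
tool_pos: [0.5544, -0.0061, 0.1118]
ee_rot: [-1.868, 2.491, 0.004]
wrist_force: [-0.1, -1.1, -0.5]
finger_gap: 0.461
```

```bash
python3 -c "
from h import *
go(12,-40,82.5,90)
cal=optics.get_calibration('top')
for c in ((362,128),(316,245)): print(S(ray(cal,((c[0]+.5)/4-.5+200,(c[1]+.5)/4-.5+130),.066)))
"
```

```text
t 6.3 shelf [ 13.5 -38.4] z 111.8 rel 89.82 tilt [ 0.0209  0.0192 -0.9996] F [-0.1 -1.1 -0.5] q6 -0.55
shift [ 2.3  1.9 29.2] turn about tool z -0.18
[ 62.01257307 123.43165179]
[-30.23135576 128.78359512]
```

Call:
move_arm --pt "40 2 1 16 0" --pt "40 0 1 12 0" --pt "40 0 0 2 0" --pt "40 0 0 0 0"

```text
clock: 6.7
tool_pos: [0.5531, -0.0063, 0.0831]
ee_rot: [-1.863, 2.492, 0.001]
wrist_force: [-0.1, 0.7, -0.2]
finger_gap: 0.461
```

```bash
python3 -c "
from h import *
go(13,97,82,90)"
```

```text
t 6.7 shelf [ 12.3 -39. ] z 83.1 rel 89.64 tilt [ 0.0243  0.0189 -0.9995] F [-0.1  0.7 -0.2] q6 -0.55
shift [-135.9    0.2    4.5] turn about tool z -0.36
```

Call:
move_arm --pt "40 -6 0 0.4 -0.3" --pt "40 -6 0 0.2 0" --pt "40 -6 0 0.2 0" --pt "40 -6 0 0.2 0" --pt "40 -6 0 0.2 0"

```text
clock: 7.2
tool_pos: [0.5637, 0.025, 0.0861]
ee_rot: [-1.867, 2.482, -0.003]
wrist_force: [0.2, -0.1, 0.4]
finger_gap: 0.459
```

Call:
move_arm --pt "40 -7 0 0.3 0" --pt "40 -7 0 0.3 0" --pt "40 -7 0 0.3 0" --pt "40 -7 0 0.3 0" --pt "40 -7 0 0.3 0"

```text
clock: 7.7
tool_pos: [0.5745, 0.0616, 0.0861]
ee_rot: [-1.869, 2.482, -0.005]
wrist_force: [-0.1, -1.0, 2.3]
finger_gap: 0.459
```

```bash
python3 -c "
from h import *
go(13,97,82,90)"
```

```text
t 7.7 shelf [14.  32.3] z 86.1 rel 90.05 tilt [ 0.0298  0.0186 -0.9994] F [-0.1 -1.   2.3] q6 -0.66
shift [-64.6   1.1   5.8] turn about tool z 0.05
```

z crept up to 86, so the tips may have ridden up onto the carrier. Lifting straight up to look.

Call:
move_arm --pt "40 0 0 -20 0" --pt "40 15 0 -40 0" --pt "40 30 0 0 0" --pt "40 30 0 0 0" --pt "40 0 0 0 0"

```text
clock: 8.2
tool_pos: [0.5532, -0.0088, 0.1449]
ee_rot: [-1.872, 2.477, -0.004]
wrist_force: [0.3, 0.1, -0.6]
finger_gap: 0.463
```

```bash
python3 -c "
from h import *
go(13,-40,110,90)
a=optics.snapshot('top')[130:230,230:390]; b=optics.snapshot('scene')[150:250,250:410]
cv2.imwrite('pics/c3.png',cv2.resize(np.hstack([a]),None,fx=5,fy=5,interpolation=cv2.INTER_CUBIC))
cv2.imwrite('pics/s3.png',cv2.resize(b,None,fx=5,fy=5,interpolation=cv2.INTER_CUBIC))
"
```

```text
t 8.2 shelf [ 13.1 -41.3] z 144.9 rel 90.23 tilt [ 0.0309  0.0203 -0.9993] F [ 0.3  0.1 -0.6] q6 -0.54
shift [-0.3  0.9 34.9] turn about tool z 0.23
```

View pics/s3.png

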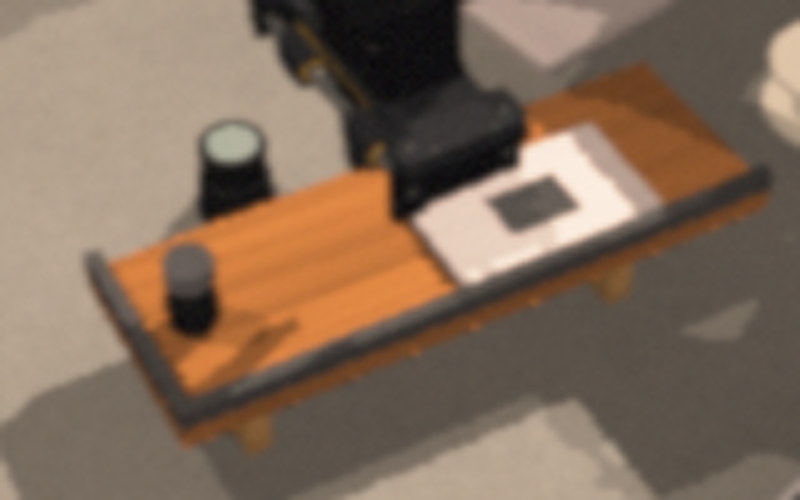

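The scene crop shows the carrier still flat by the rail. Its -y edge runs from (415,220) to (465,285) and its +y end from (590,125) to (662,205). The tips slid over it, so I need a lower pass.

```bash
python3 -c "
from h import *
cal=optics.get_calibration('scene')
for c in ((465,285),(415,220),(590,125),(662,205),(662,190)): print(c,S(ray(cal,((c[0]+.5)/5-.5+250,(c[1]+.5)/5-.5+150),.066)).round(1))
"
```

```text
(465, 285) [53.2 -8.5]
(415, 220) [-7.6 -8.2]
(590, 125) [-27.8 130.8]
(662, 205) [ 53.8 130.3]
(662, 190) [ 43.  137.6]
```

Call:
move_arm --pt "30 0 0 30 0" --pt "30 0 0 26 0" --pt "30 0 0 5 0" --pt "30 0 0 1 0" --pt "30 0 0 0 0"

```text
clock: 8.8
tool_pos: [0.5594, -0.0013, 0.0817]
ee_rot: [-1.877, 2.468, -0.007]
wrist_force: [0.3, -0.4, 0.1]
finger_gap: 0.346
```

```bash
python3 -c "
from h import *
go(13,-25,80.5,90)"
```

```text
t 8.8 shelf [ 17.  -32.3] z 81.7 rel 90.57 tilt [ 0.0353  0.0215 -0.9991] F [ 0.3 -0.4  0.1] q6 -0.54
shift [-7.4  3.9  1.3] turn about tool z 0.57
```

Call:
move_arm --pt "30 -3 3 0.9 0.5" --pt "30 -3 0 0.6 0" --pt "30 0 0 0.3 0" --pt "30 0 0 0 0"

```text
clock: 9.2
tool_pos: [0.5601, 0.007, 0.083]
ee_rot: [-1.863, 2.471, -0.01]
wrist_force: [0.2, 0.4, -0.1]
finger_gap: 0.342
```

```bash
python3 -c "
from h import *
go(13,-10,80.5,90)"
```

```text
t 9.2 shelf [ 15.3 -24.2] z 83.0 rel 90.1 tilt [ 0.0412  0.0229 -0.9989] F [ 0.2  0.4 -0.1] q6 -0.56
shift [-14.1   2.4   2.9] turn about tool z 0.1
```

```bash
python3 -c "
from h import *
for i in range(6):
    go(13,-10,80.5,90); optics.snapshot('top')
"
```

```text
t 9.2 shelf [ 15.3 -24.2] z 83.0 rel 90.1 tilt [ 0.0412  0.0229 -0.9989] F [ 0.2  0.4 -0.1] q6 -0.56
shift [-14.1   2.4   2.9] turn about tool z 0.1
t 9.25 shelf [ 15.4 -24.1] z 83.1 rel 90.1 tilt [ 0.0415  0.023  -0.9989] F [-0.1  0.8  1. ] q6 -0.56
shift [-14.    2.5   3. ] turn about tool z 0.1
t 9.3 shelf [ 15.4 -24.3] z 82.9 rel 90.09 tilt [ 0.0412  0.0229 -0.9989] F [-0.   0.2  0.6] q6 -0.56
shift [-14.2   2.4   2.8] turn about tool z 0.09
t 9.35 shelf [ 15.3 -24.4] z 82.8 rel 90.08 tilt [ 0.0408  0.0228 -0.9989] F [-0.2  0.9  0.1] q6 -0.56
shift [-14.3   2.3   2.7] turn about tool z 0.08
t 9.4 shelf [ 15.2 -24.5] z 82.7 rel 90.08 tilt [ 0.0406  0.0228 -0.9989] F [-0.6 -0.4  0.1] q6 -0.56
shift [-14.4   2.3   2.6] turn about tool z 0.08
t 9.45 shelf [ 15.2 -24.5] z 82.6 rel 90.07 tilt [ 0.0404  0.0227 -0.9989] F [ 0.1 -0.1 -0. ] q6 -0.56
shift [-14.5   2.2   2.5] turn about tool z 0.07
```

Call:
move_arm --pt "30 0 2 2.5 0" --pt "30 0 0 1.5 0"

```text
clock: 9.7
tool_pos: [0.5587, 0.0073, 0.08]
ee_rot: [-1.863, 2.471, -0.011]
wrist_force: [-5.0, 1.2, 16.4]
finger_gap: 0.344
```

```bash
python3 -c "
from h import *
go(13,-10,80.5,90)"
```

```text
t 9.7 shelf [ 13.9 -24.4] z 80.0 rel 90.11 tilt [ 0.0417  0.0222 -0.9989] F [-5.   1.2 16.4] q6 -0.57
shift [-14.4   0.8  -0.1] turn about tool z 0.11
```

Call:
move_arm --pt "30 -5 0.3 0.1 0" --pt "30 -5 0 0.4 0" --pt "30 -5 0 0.5 0"

```text
clock: 10.0
tool_pos: [0.5619, 0.0208, 0.0802]
ee_rot: [-1.864, 2.473, -0.013]
wrist_force: [-1.1, -5.9, 5.1]
finger_gap: 0.344
```

```bash
python3 -c "
from h import *
go(13,97,80.5,90)"
```

```text
t 10.0 shelf [ 13.2 -10.5] z 80.2 rel 90.08 tilt [ 0.0403  0.0203 -0.999 ] F [-1.1 -5.9  5.1] q6 -0.59
shift [-1.074e+02  1.000e-01  2.900e+00] turn about tool z 0.08
```

Call:
move_arm --pt "30 -6 0 0.5 0" --pt "30 -6 0 0.5 0" --pt "30 -6 0 0.5 0" --pt "30 -6 0 0.5 0"

```text
clock: 10.4
tool_pos: [0.5681, 0.0424, 0.0801]
ee_rot: [-1.871, 2.477, -0.016]
wrist_force: [-1.1, -4.2, 5.4]
finger_gap: 0.345
```

```bash
python3 -c "
from h import *
go(13,97,80.5,90)"
```

```text
t 10.4 shelf [13.2 12.1] z 80.1 rel 90.2 tilt [ 0.0365  0.0146 -0.9992] F [-1.1 -4.2  5.4] q6 -0.63
shift [-84.9  -0.2   1.6] turn about tool z 0.2
```

Call:
move_arm --pt "30 -6 0 0.4 0.2" --pt "30 -6 0 0.4 0" --pt "30 -6 0 0.4 0" --pt "30 -6 0 0.4 0" --pt "30 -6 0 0.4 0"

```text
clock: 10.9
tool_pos: [0.5758, 0.0702, 0.08]
ee_rot: [-1.873, 2.484, -0.02]
wrist_force: [-0.6, -4.9, 6.0]
finger_gap: 0.348
```

```bash
python3 -c "
from h import *
go(13,97,80.5,90)
cv2.imwrite('pics/s4.png',cv2.resize(optics.snapshot('scene')[140:240,260:420],None,fx=5,fy=5,interpolation=cv2.INTER_CUBIC))"
```

```text
t 10.9 shelf [12.9 40.9] z 80.0 rel 90.14 tilt [ 0.032   0.0081 -0.9995] F [-0.6 -4.9  6. ] q6 -0.69
shift [-56.1  -0.3   0.4] turn about tool z 0.14
```

View pics/s4.png

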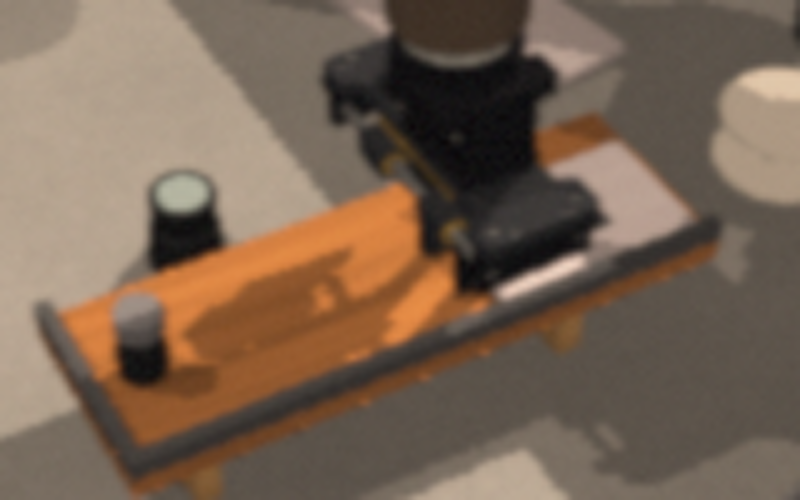

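The carrier is sliding along the rail. Its leading edge, (615,138) to (690,215), is about 10 mm short of the deck end, as expected. Continuing.

Call:
move_arm --pt "30 -7 0 0.3 0.1" --pt "30 -7 0 0.3 0" --pt "30 -7 0 0.3 0" --pt "30 -7 0 0.3 0" --pt "30 -7 0 0.3 0"

```text
clock: 11.45
tool_pos: [0.5848, 0.1036, 0.0799]
ee_rot: [-1.878, 2.49, -0.023]
wrist_force: [-0.6, -4.8, 6.4]
finger_gap: 0.345
```

```bash
python3 -c "
from h import *
go(13,97,80.5,90)"
```

```text
t 11.45 shelf [12.3 75.5] z 79.9 rel 90.16 tilt [ 0.0272  0.0021 -0.9996] F [-0.6 -4.8  6.4] q6 -0.74
shift [-21.5  -0.8  -0.4] turn about tool z 0.16
```

Call:
move_arm --pt "30 -6 0 0.2 0.1" --pt "30 -6 0 0.2 0" --pt "30 -5 0 0.2 0"

```text
clock: 11.75
tool_pos: [0.5891, 0.1199, 0.0799]
ee_rot: [-1.88, 2.494, -0.025]
wrist_force: [-0.9, -4.5, 4.6]
finger_gap: 0.349
```

```bash
python3 -c "
from h import *
go(13,97,80.5,90)"
```

```text
t 11.75 shelf [11.9 92.3] z 79.9 rel 90.13 tilt [ 0.0243 -0.0015 -0.9997] F [-0.9 -4.5  4.6] q6 -0.77
shift [-4.7 -1.2 -0.6] turn about tool z 0.13
```

Final 4 mm, then back off, lift and retreat for a look.

Call:
move_arm --pt "30 -4.5 0 0.1 0.1" --pt "30 8 0 0 0" --pt "30 20 0 -8 0" --pt "30 10 0 -40 0" --pt "30 0 0 -40 0"

```text
clock: 12.25
tool_pos: [0.5731, 0.0866, 0.1619]
ee_rot: [-1.885, 2.505, -0.014]
wrist_force: [1.1, -0.4, 0.4]
finger_gap: 0.344
```

Call:
move_arm --pt "30 40 30 0 0" --pt "30 40 30 0 0" --pt "30 40 30 0 0" --pt "30 40 20 0 0" --pt "30 0 0 0 0"

```text
clock: 12.75
tool_pos: [0.4212, -0.0395, 0.1631]
ee_rot: [-1.872, 2.495, -0.016]
wrist_force: [0.9, -0.4, 0.5]
finger_gap: 0.346
```

```bash
python3 -c "
from h import *
go(13,97,80.5,90)
cv2.imwrite('pics/t5.png',cv2.resize(optics.snapshot('top')[130:240,240:400],None,fx=5,fy=5,interpolation=cv2.INTER_CUBIC))
cv2.imwrite('pics/s5.png',cv2.resize(optics.snapshot('scene')[120:240,260:420],None,fx=5,fy=5,interpolation=cv2.INTER_CUBIC))"
```

```text
t 12.75 shelf [-105.2 -107.4] z 163.1 rel 89.85 tilt [ 0.0244  0.0057 -0.9997] F [ 0.9 -0.4  0.5] q6 -0.58
shift [-203.6 -115.9   87.7] turn about tool z -0.15
```

View pics/t5.png

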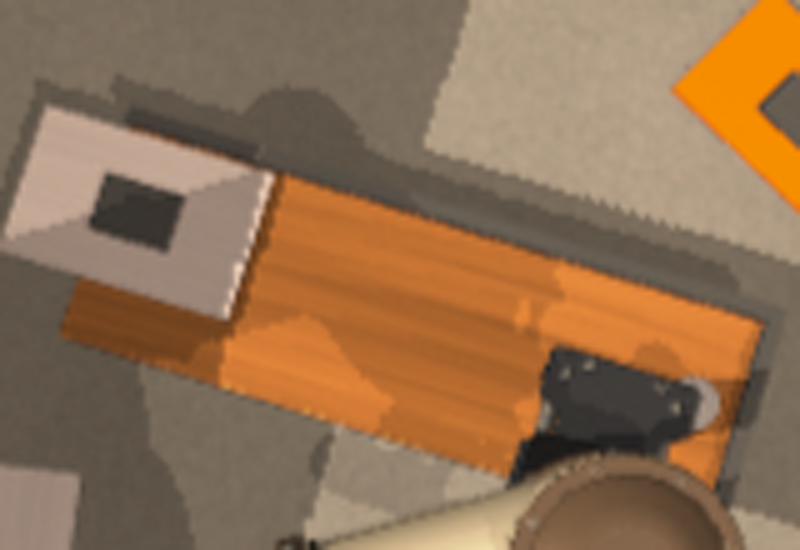

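```bash
python3 -c "
from h import *
cal=optics.get_calibration('top')
P=lambda u,v,z: S(ray(cal,((u+.5)/5-.5+240,(v+.5)/5-.5+130),z))
C=np.array([P(*c,.066) for c in ((45,103),(275,172),(231,321),(1,238))]); print(C.round(1),C.mean(0).round(1))
for d in (C[0]-C[1],C[3]-C[2]): print('yaw rel',np.degrees(np.arctan2(-d[0],d[1])))
print('deck near corner',P(60,338,.06).round(1))
"
```

```text
[[ 58.3 250.6]
 [ 59.2 108.7]
 [-32.2 106.2]
 [-25.6 249.5]] [ 14.9 178.8]
yaw rel 0.3587913705743705
yaw rel -2.630047229527396
deck near corner [-70.8 199.2]
```

View pics/s5.png

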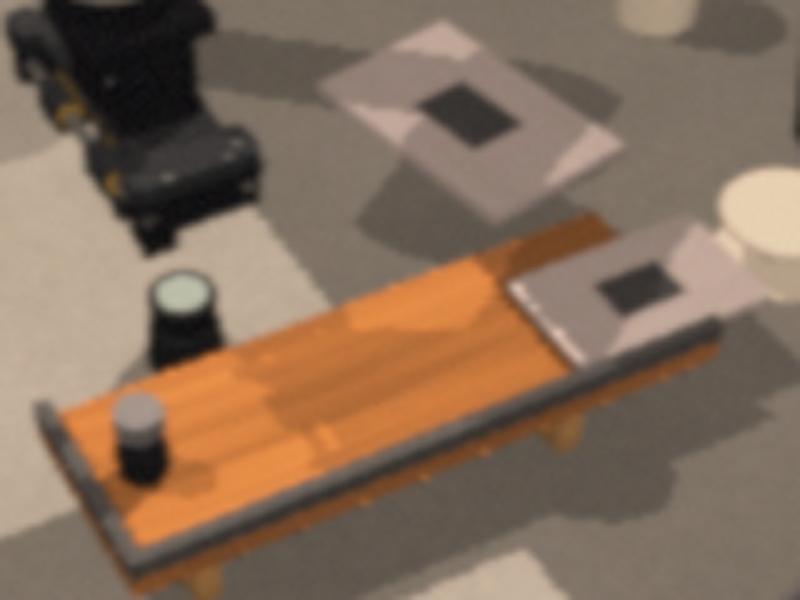

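Centre is about (15, 178) with a 47–50 mm overhang, but the corners hint at a sub-2 mm gap or small yaw (0.4°) at the outer end. I'll finish with one gentle two-finger nudge on the long edge to seat it.

Call:
move_arm --pt "60 -30 0 0 8.5" --pt "60 -30 0 0 8.5" --pt "60 0 0 0 8.5" --pt "60 0 0 0 8.5" --pt "60 0 0 0 8.5"

```text
clock: 13.35
tool_pos: [0.4518, 0.0231, 0.1654]
ee_rot: [-0.824, 2.995, -0.001]
wrist_force: [0.3, 0.8, 0.9]
finger_gap: 0.663
```

Call:
move_arm --pt "60 0 0 0 8.5" --pt "60 0 0 0 8.5" --pt "60 0 0 0 8.5" --pt "60 0 0 0 8.5" --pt "60 0 0 0 8.5"

```text
clock: 13.85
tool_pos: [0.4568, 0.0272, 0.1643]
ee_rot: [0.331, 3.089, 0.023]
wrist_force: [-0.4, -0.5, -0.2]
finger_gap: 0.685
```

```bash
python3 -c "
from h import *
go(-85,165,130,0)"
```

```text
t 13.85 shelf [-89.6 -33.5] z 164.3 rel 3.89 tilt [ 0.0363  0.0109 -0.9993] F [-0.4 -0.5 -0.2] q6 -2.21
shift [-16.8 197.   38.5] turn about tool z 3.89
```

Call:
move_arm --pt "60 -2 48 0 3.9" --pt "60 -1 48 0 0" --pt "60 -1 48 5 0" --pt "60 -1 48 15 0" --pt "60 0 5 15 0"

```text
clock: 14.35
tool_pos: [0.5218, 0.2245, 0.1348]
ee_rot: [0.446, 3.067, 0.037]
wrist_force: [0.3, 0.1, -0.3]
finger_gap: 0.688
```

```bash
python3 -c "
from h import *
go(-85,165,83,0)"
```

```text
t 14.35 shelf [-81.8 174.1] z 134.8 rel -0.42 tilt [ 0.045   0.0178 -0.9988] F [ 0.3  0.1 -0.3] q6 -2.57
shift [  5.1 -10.7  51.3] turn about tool z -0.42
```

Call:
move_arm --pt "60 4 -9 22 -0.4" --pt "60 0 0 20 0" --pt "60 0 0 6 0" --pt "60 0 0 0 0"

```text
clock: 14.75
tool_pos: [0.5196, 0.2239, 0.0808]
ee_rot: [0.426, 3.071, 0.036]
wrist_force: [0.5, 0.3, 0.1]
finger_gap: 0.692
```

```bash
python3 -c "
from h import *
go(-62,165,81.5,0)"
```

```text
t 14.75 shelf [-83.7 173. ] z 80.8 rel 0.35 tilt [ 0.0435  0.0176 -0.9989] F [0.5 0.3 0.1] q6 -2.56
shift [-21.7  -8.1  -0.2] turn about tool z 0.35
```

Call:
move_arm --pt "60 0 -7 -1.5 0.3" --pt "60 -10 0 0 0" --pt "60 -10 0 0.3 0"

```text
clock: 15.05
tool_pos: [0.5386, 0.212, 0.0849]
ee_rot: [0.431, 3.068, 0.04]
wrist_force: [-0.6, 0.1, -1.2]
finger_gap: 0.69
```

```bash
python3 -c "
from h import *
go(-45,167,81,0)"
```

```text
t 15.05 shelf [-62.2 166.8] z 84.9 rel 0.14 tilt [ 0.0465  0.0196 -0.9987] F [-0.6  0.1 -1.2] q6 -2.53
shift [-17.    0.1   4.5] turn about tool z 0.14
```

Over the deck: go down to touch lightly before pushing.

Call:
move_arm --pt "60 0 0 3 0" --pt "60 0 0 1.5 0" --pt "60 -4 0 0.5 0"

```text
clock: 15.35
tool_pos: [0.5455, 0.2105, 0.0815]
ee_rot: [0.434, 3.064, 0.045]
wrist_force: [0.2, 1.0, 0.7]
finger_gap: 0.687
```

```bash
python3 -c "
from h import *
go(-39.5,167,81,0)"
```

```text
t 15.35 shelf [-55.2 167.2] z 81.5 rel 0.0 tilt [ 0.0502  0.0221 -0.9985] F [0.2 1.  0.7] q6 -2.52
shift [-15.6  -0.3   1.2] turn about tool z 0.0
```

Call:
move_arm --pt "60 -4 0 1.2 0" --pt "60 -4 0 0.8 0" --pt "60 -3 0 0.3 0"

```text
clock: 15.65
tool_pos: [0.5555, 0.2073, 0.0809]
ee_rot: [0.436, 3.066, 0.043]
wrist_force: [0.1, 1.0, 0.1]
finger_gap: 0.688
```

```bash
python3 -c "
from h import *
go(-39.5,167,81,0)"
```

```text
t 15.65 shelf [-44.6 167. ] z 80.9 rel -0.03 tilt [ 0.0475  0.0212 -0.9986] F [0.1 1.  0.1] q6 -2.5
shift [-5.1  0.   0.1] turn about tool z -0.03
```

Call:
move_arm --pt "60 -2.5 0 0.2 0" --pt "60 -2 0 0.2 0" --pt "60 -1.5 0 0.1 0"

```text
clock: 15.95
tool_pos: [0.5596, 0.206, 0.0807]
ee_rot: [0.438, 3.071, 0.042]
wrist_force: [-9.0, 5.3, 6.7]
finger_gap: 0.69
```

```bash
python3 -c "
from h import *
go(-39.5,167,81,0)"
```

```text
t 15.95 shelf [-40.3 166.8] z 80.7 rel -0.09 tilt [ 0.043   0.0211 -0.9989] F [-9.   5.3  6.7] q6 -2.49
shift [-0.8  0.2 -0.3] turn about tool z -0.09
```

Firm contact again, 9 N at x = -40.3, the same as when it was first seated. Retreat straight back, then up and away.

Call:
move_arm --pt "60 4 0 0 0" --pt "60 15 0 -2 0" --pt "60 25 0 -15 0" --pt "60 10 0 -45 0" --pt "60 0 0 -45 0"

```text
clock: 16.45
tool_pos: [0.4966, 0.2168, 0.1798]
ee_rot: [0.441, 3.081, 0.023]
wrist_force: [1.0, 0.5, 0.5]
finger_gap: 0.69
```

Call:
move_arm --pt "60 10 -48 -5 0" --pt "60 10 -48 -5 0" --pt "60 5 -48 -5 0" --pt "60 0 -48 0 0" --pt "60 0 0 0 0"

```text
clock: 16.95
tool_pos: [0.4155, 0.0383, 0.1949]
ee_rot: [0.428, 3.069, 0.04]
wrist_force: [-0.2, -0.3, 0.9]
finger_gap: 0.688
```

```bash
python3 -c "
from h import *
go(-39.5,167,81,0)
a=cv2.resize(optics.snapshot('top')[130:230,230:350],None,fx=6,fy=6,interpolation=cv2.INTER_CUBIC)
cv2.imwrite('pics/t6.png',a)"
```

```text
t 16.95 shelf [-132.3  -34.3] z 194.9 rel 0.27 tilt [ 0.0455  0.0198 -0.9988] F [-0.2 -0.3  0.9] q6 -2.34
shift [-89.  197.1 123.7] turn about tool z 0.27
```

View pics/t6.png

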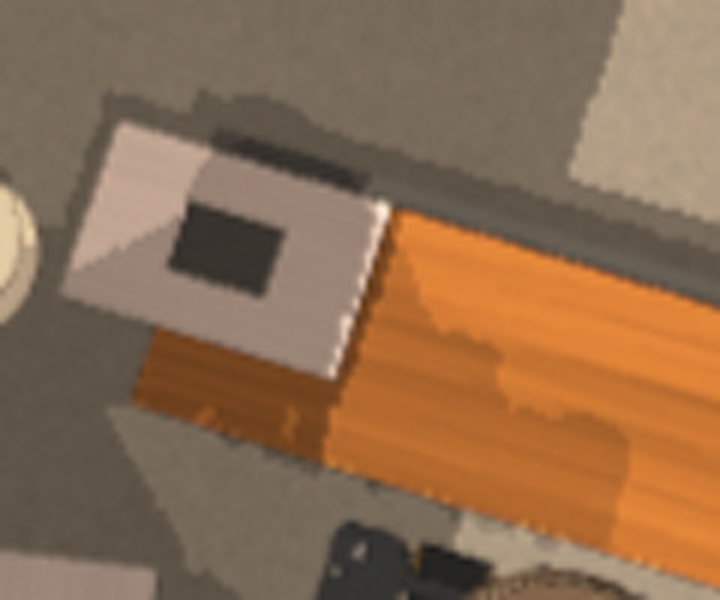

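The brown sliver along the rail is gone, so the carrier sits flush. Corners in the crop are (118,122), (390,203), (333,380) and (62,292).

```bash
python3 -c "
from h import *
cal=optics.get_calibration('top')
P=lambda u,v,z: S(ray(cal,((u+.5)/6-.5+230,(v+.5)/6-.5+130),z))
C=np.array([P(*c,.066) for c in ((118,122),(390,203),(333,380),(62,292))]); print(C.round(1),C.mean(0).round(1))
for d in (C[0]-C[1],C[3]-C[2]): print('yaw rel',np.degrees(np.arctan2(-d[0],d[1])).round(2))
if abs(C.mean(0)[1]-177)<8: print(manip.job_done())
"
```

```text
[[ 59.7 249. ]
 [ 60.8 109.3]
 [-30.3 109. ]
 [-28.4 248.1]] [ 15.4 178.9]
yaw rel 0.47
yaw rel -0.78
the job is handed in; nothing more can be done
None
```

The job is handed in. The carrier lies flat against the back rail and square with it, and about 49 mm of its 140 mm length sticks out past the open end. A third would be 46.7 mm.

**What I did:** I pushed the carrier against the rail with two fingertips, slid it along the rail from its -y end, then nudged its long edge once more to seat it.

**Last checks:** The last top picture puts the carrier's centre at (15.4, 178.9) mm in the shelf frame; the ideal is (15, 176.7). Its long edges read +0.5° and -0.8° from the rail, which is within pixel error. No gap shows at the rail, and the robot was touching nothing when I handed in. The highest wrist force I read was about 16 N, and the clock stood at about 17 s.

**What went wrong:** On the first slide along the rail the tips rode up over the carrier's top face with about 2 N and did not move it. I lifted off, came down lower and repeated the slide.

**Not re-measured:** I did not measure the other objects again at the end. I saw no contact with any of them. The film can, loupe and reel looked in place in the pictures taken after the slide, before the last nudge.

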